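# Tap three proud inlay plugs home in order

## Task

Three of the round inlay plugs in the clamped boards still stand proud and must be seated before the glue sets: with the fingertips, gently press the dark walnut plug down fully home, then the red one, then the pale maple one. Do not touch the blue plug, whose hole has no glue yet, or its board; pull no plug up, leave the dowels, bottle, tools and other loose things where they stand, and finish with the hand clear.

Things in the scene. Friction and masses are not known exactly. Their poses are not given: they have to be found in the camera images.
- jig: Fixed clamping jig: plywood base 200 x 430 mm, 18 mm thick, with orange jaws (64 mm high) at both ends and a black screw handle beyond the +y end. Origin: centre of the underside, on the bench; y runs along the row of boards, x away from the robot. The boards sit at jig x = 0.033, y = -0.15, -0.05, 0.05, 0.15, in any order; two loose dowels stand in front (jig x about -0.065).
- board_walnut: Small mid-brown laminated board 88 x 88 x 30 mm clamped in the jig (cannot move), with the dark-brown walnut plug in the middle of its top. Origin: centre of its underside, 18 mm above the bench; its top is 48 mm above the bench.
- plug_walnut_top (a point): Centre of the flat round top (40 mm across) of the dark-brown walnut plug; moves with the plug. z axis up. At the start it is 7 to 10 mm above its home level; when fully home it is 0.5 mm above the board's top, 48.5 mm above the bench.
- plug_walnut (a joint): How far the dark-brown walnut plug has been pushed straight down (m), 0.004 to 0.007 at the start, 0.014 = fully home against its stop. It slides stiffly, at about 4 N, stays where it is left, does not spring back, and ends on a hard stop: press slowly, at about 15 mm/s (faster, it is a hard knock).
- board_red: Small mid-brown laminated board 88 x 88 x 30 mm clamped in the jig (cannot move), with the brick-red plug in the middle of its top. Origin: centre of its underside, 18 mm above the bench; its top is 48 mm above the bench.
- plug_red_top (a point): Centre of the flat round top (40 mm across) of the brick-red plug; moves with the plug. z axis up. At the start it is 7 to 10 mm above its home level; when fully home it is 0.5 mm above the board's top, 48.5 mm above the bench.
- plug_red (a joint): How far the brick-red plug has been pushed straight down (m), 0.004 to 0.007 at the start, 0.014 = fully home against its stop. It slides stiffly, at about 4 N, stays where it is left, does not spring back, and ends on a hard stop: press slowly, at about 15 mm/s (faster, it is a hard knock).
- board_maple: Small mid-brown laminated board 88 x 88 x 30 mm clamped in the jig (cannot move), with the pale cream maple plug in the middle of its top. Origin: centre of its underside, 18 mm above the bench; its top is 48 mm above the bench.
- plug_maple_top (a point): Centre of the flat round top (40 mm across) of the pale cream maple plug; moves with the plug. z axis up. At the start it is 7 to 10 mm above its home level; when fully home it is 0.5 mm above the board's top, 48.5 mm above the bench.
- plug_maple (a joint): How far the pale cream maple plug has been pushed straight down (m), 0.004 to 0.007 at the start, 0.014 = fully home against its stop. It slides stiffly, at about 4 N, stays where it is left, does not spring back, and ends on a hard stop: press slowly, at about 15 mm/s (faster, it is a hard knock).
- board_blue: Small mid-brown laminated board 88 x 88 x 30 mm clamped in the jig (cannot move), with the blue-dyed plug in the middle of its top. Origin: centre of its underside, 18 mm above the bench; its top is 48 mm above the bench.
- plug_blue_top (a point): Centre of the flat round top (40 mm across) of the blue-dyed plug; moves with the plug. z axis up. At the start it is 7 to 10 mm above its home level; when fully home it is 0.5 mm above the board's top, 48.5 mm above the bench.
- plug_blue (a joint): How far the blue-dyed plug has been pushed straight down (m), 0.004 to 0.007 at the start, 0.014 = fully home against its stop. It slides stiffly, at about 4 N, stays where it is left, does not spring back, and ends on a hard stop: press slowly, at about 15 mm/s (faster, it is a hard knock).
- dowel_a: Loose upright wooden dowel, 20 mm across, 35 mm tall, standing on the front ledge of the jig's baseboard (18 mm above the bench). Origin: centre of its underside. To be left alone.
- dowel_b: Loose upright wooden dowel, 20 mm across, 35 mm tall, standing on the front ledge of the jig's baseboard (18 mm above the bench). Origin: centre of its underside. To be left alone.
- glue_bottle: White bottle with orange cap, 56 mm across, 160 mm tall, standing loose right of the jig. Origin: centre of its underside. To be left alone.
- mallet: Loose hammer lying on the bench left of the jig, its handle towards the robot. Origin: below its middle, on the bench; x axis along the handle towards the head. To be left alone.
- tub: Loose grey plastic cup, 90 mm across, 90 mm tall. Origin: centre of its underside. To be left alone.
- offcut: Loose dark wood offcut 120 x 50 x 30 mm lying flat. Origin: centre of its underside. To be left alone.

How it is judged:
On the way, in this order (a step that is already met when the one before it is completed fails the run):
1. the walnut plug is fully home, the red and maple ones not yet (value of joint plug_walnut above 0.0122 m and not (value of joint plug_red above 0.0122 m) and not (value of joint plug_maple above 0.0122 m)), for 0.1 s.
2. then the red plug is fully home, the maple one not yet (value of joint plug_red above 0.0122 m and not (value of joint plug_maple above 0.0122 m)), for 0.1 s.
3. then the maple plug is fully home (value of joint plug_maple above 0.0122 m), for 0.1 s.
At the end, for the whole second after the job is handed in: The walnut, red and maple plugs were pressed home in that order (each within about 2 mm of its stop) with at most 60 N, the blue plug still stands proud, it and its board untouched, and no loose thing has moved more than 20 mm (dowels 15 mm) (value of joint each of plug_walnut, plug_red, plug_maple above 0.0122 m and value of joint plug_blue below 0.009 m and distance of each of dowel_a, dowel_b from where it was at the start of the episode below 0.015 m and distance of each of glue_bottle, mallet, tub, offcut from where it was at the start of the episode below 0.02 m).
It fails at once if the blue plug or its board was touched or moved (contact force between board_blue and anything else above 0.5 N or distance of plug_blue_top from where it was at the start of the episode above 0.0015 m).
It fails at once if a plug or its board was pressed harder than 60 N (contact force between any of board_walnut, board_red, board_maple and anything else above 60 N).
It fails at once if a board or plug was pushed with the arm or the gripper's body instead of the fingers (contact force between any of board_walnut, board_red, board_maple and the arm above 2 N).
It fails at once if a plug was pulled up (value of joint any of plug_walnut, plug_red, plug_maple below 0.0025 m).
It fails at once if a loose bystander was disturbed or lifted (distance of any of dowel_a, dowel_b from where it was at the start of the episode above 0.015 m or distance of any of glue_bottle, mallet, tub, offcut from where it was at the start of the episode above 0.02 m).
It also fails if it takes over 42 s, if anything falls off the work surface, if the arm or the gripper's body presses on something with over 40 N, if the wrist force passes 120 N, or if a joint passes its speed limit or range.

## Robot

A 6-joint arm with a two-finger parallel gripper is mounted at the origin on the work surface. World frame = base frame: x ahead of the robot, y to its left, z up, the work surface at z = 0. Lengths are in m, angles in rad, forces in N, time in s.
With the tool pointing down it reaches from about 0.25 to 0.8 m from the base axis. Payload 3.9 kg.
Tool frame: the origin (TCP) lies at the very end of the fingers, on their centre line; the grasp point (between the pads) lies 19 mm behind it; z points along the fingers, y is the line along which they close (so a half turn about z gives the same grasp; the last joint's range is limited). The gripper opens to 85 mm and grips with 20 to 120 N. Pads are 22 mm wide; open, the fingers measure 114 mm over their backs; the gripper's body (76 mm by 85 mm) begins 54 mm behind the grasp point. The pads swing forward as they close: fully open they stand 13 mm farther back than shut.
Start: joints at [1.302, 0.26, -0.138, 1.173, 0, 1.571], TCP at [0.139, 0.506, 0.231] pointing down, gripper open.
Joint ranges: [-2.78, 2.78], [-0.83, 1.72], [-1.28, 1.37], [-1.9, 2.12], [-1.57, 1.48], [-3.14, 3.14]. Speed limits (rad/s): [2.57, 2.57, 3.14, 3.14, 3.14, 3.14].

## Interface

Orientations are given as a 3x3 rotation matrix whose columns are the frame's x, y, z axes.
In Python, from rig import ctrl, capture gives the robot as it stands.
- The arm moves only by the shell command python3 -m pendant 'ROWS'. ROWS is JSON, a list of rows, each a list of 7 numbers: the turn, a rotation vector about the tool's x, y, z in degrees, then the shift along the tool's x, y, z in cm, then the opening, from 0 (shut) to 1 (fully open). A call has 1 to 5 rows; each row is the pose to reach, as a shift and turn from the pose commanded when the call began, along the tool's axes at that moment; what a row does not reach only later rows make up. A row lasts 1/12 s, in which the tool goes at most 41.7 mm and 7.16 degrees, less where a joint would pass 70% of its speed; a pose out of reach is approached as far as the arm can. A call with a gripper value outside its range is refused whole. The fingers move at their own pace and stop on an object; the grip force is fixed at half the most. Time passes only in rows, so rows that repeat a pose let the fingers close. It gives the time, the measured TCP pose, the force, the opening and the grip force at its end, in the units of the state.
- ctrl.observe(): the state, without advancing time (a new reading comes with each control period).
- capture(name): name is "scene" or "top"; returns a dict with "frame" (384x512x3 uint8, blue, green, red), "fov_y" (degrees; the focal length in pixels is half the picture's height over the tangent of half this angle, whatever the lens; pixels are square), "cx", "cy" (the principal point, pixels), "dist" ([k1, k2, p1, p2, k3] as OpenCV has them; the pictures are not rectified), "xyz" and "rotation" of the camera in the world. Camera axes: x right, y up, looking along -z (the intrinsics and any distortion apply to the point x, -y, -z); pixel columns grow to the right and rows downward; lengths in m; the calibration is good to about 2 mm. A picture is of the moment at which its call begins. There is no depth.
- ctrl.hand_in(): hands the job in; it is judged then, once.
The state is a dict: "t": time; "joint_positions": joint angles; "dq": joint speeds; "joint_efforts": joint torques, N m; "tool_pos": TCP position; "tcp_rot": TCP orientation; "force": force on the tool from outside, world axes, zero at the start; "wrist_torque": the same for the moment, N m; "width": finger opening in m; "grasp_force": force on a finger pad.
Only numpy, scipy, OpenCV 4.12 (cv2) and the standard library are available. Lean on these libraries where they do the work, as an engineer would, in place of code of your own. Each camera call takes 0.05 s, during which the arm holds its last target. There are 200 camera calls.

## Working session

There is one attempt and no reset: what is moved stays moved. The work goes in short steps, Python scripts to look and compute and a shell command to move; the robot and the scene stay as the last step left them, time stands still between calls to the robot, and variables do not carry over. Pictures are saved under pics/ and viewed, at most 10 in all, crops included, and the job is handed in when it is done.

```bash
mkdir -p pics
python3 - <<'E'
from rig import ctrl,capture
import cv2
s=ctrl.observe();print(s['t'],s['tool_pos'],s['tcp_rot'],s['width'])
for n in("scene","top"):
    c=capture(n);cv2.imwrite(f"pics/{n}0.png",c['frame']);print({k:v for k,v in c.items() if k!='frame'})
E
```

```text
0.0 [0.1392413  0.50549564 0.23047783] [[-9.64080036e-01  2.65611362e-01 -5.36085361e-04]
 [ 2.65611902e-01  9.64078269e-01 -1.84640206e-03]
 [ 2.64028794e-05 -1.92247002e-03 -9.99998152e-01]] 0.08549657249852513
{'fov_y': 48.79898914555853, 'cx': 259.26210515797015, 'cy': 190.8550415272152, 'dist': array([-0.00954045,  0.        ,  0.        ,  0.        ,  0.        ]), 'xyz': array([ 1.32628376, -0.44461353,  0.85957783]), 'rotation': array([[ 0.47616859, -0.58612967,  0.65552687],
       [ 0.87921268,  0.30397268, -0.36685919],
       [ 0.0157648 ,  0.75103437,  0.66007488]])}
{'fov_y': 54.82098602276676, 'cx': 253.03903173872078, 'cy': 194.42901114391637, 'dist': array([-0.05390124,  0.        ,  0.        ,  0.        ,  0.        ]), 'xyz': array([0.44438763, 0.00626863, 1.42756952]), 'rotation': array([[-0.01920948,  0.99819433, -0.05691294],
       [-0.99977499, -0.01968984, -0.00789155],
       [-0.00899791,  0.05674854,  0.99834796]])}
```

View pics/top0.png

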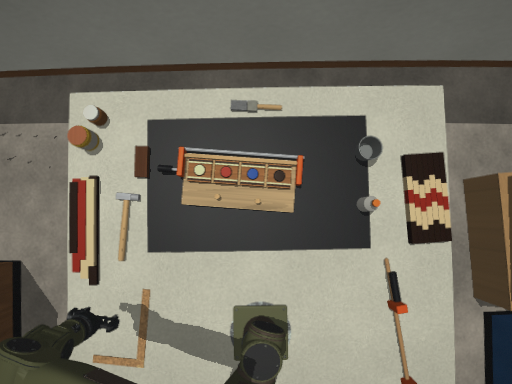

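View pics/scene0.png

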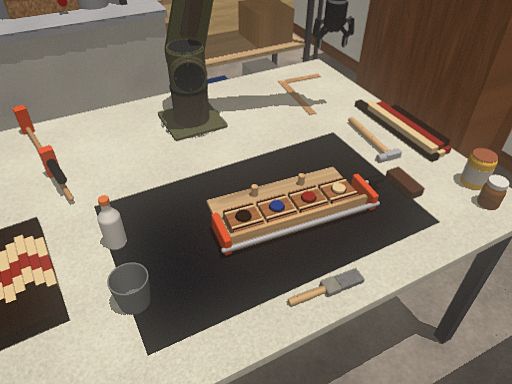

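The top view shows maple at (199,170), red at (226,172), blue at (253,174) and walnut at (279,176). The dowels are at about (218,197) and (258,202). The jaws are orange, and the row is slightly rotated. Next I'll locate the plugs in both views.

```bash
cat > h.py <<'E'
import numpy as np,cv2
from rig import ctrl,capture
def ray(c,uv):
    f=192/np.tan(np.radians(c['fov_y']/2))
    K=np.array([[f,0,c['cx']],[0,f,c['cy']],[0,0,1]])
    p=cv2.undistortPoints(np.array([[uv]],float),K,c['dist'])[0,0]
    d=c['rotation']@np.array([p[0],-p[1],-1]);return c['xyz'],d/np.linalg.norm(d)
def plane(c,uv,z):
    o,d=ray(c,uv);return o+d*(z-o[2])/d[2]
def tri(r):
    A=sum(np.eye(3)-np.outer(d,d) for o,d in r);b=sum((np.eye(3)-np.outer(d,d))@o for o,d in r)
    return np.linalg.solve(A,b)
def blob(c,name,seed,R=11):
    hsv=cv2.cvtColor(c['frame'],cv2.COLOR_BGR2HSV).astype(int);h,s,v=[hsv[...,i] for i in range(3)]
    m={'walnut':v<75,'red':((h<6)|(h>172))&(s>150)&(v>60),'maple':(s<120)&(v>150),'blue':(h>100)&(h<130)&(s>80)}[name]
    yy,xx=np.mgrid[:384,:512];m=(m&(np.hypot(xx-seed[0],yy-seed[1])<R)).astype(np.uint8)
    n,l,st,ce=cv2.connectedComponentsWithStats(m);k=1+np.argmax(st[1:,4]);return ce[k],st[k]
E
python3 - <<'E'
from h import *
T=capture('top');S=capture('scene')
for n,a,b in(('walnut',(279,176),(243,216)),('blue',(253,174),(277,206)),('red',(226,172),(309,197)),('maple',(199,170),(339,188))):
    u,su=blob(T,n,a);w,sw=blob(S,n,b)
    print(n,u.round(1),su[2:],w.round(1),sw[2:],tri([ray(T,u),ray(S,w)]).round(4),plane(T,u,.056).round(4),plane(S,w,.056).round(4))
a=cv2.resize(T['frame'][140:220,150:320],None,fx=4,fy=4,interpolation=2)
b=cv2.resize(S['frame'][160:260,200:385],None,fx=4,fy=4,interpolation=2)
b=b[:, :680];cv2.imwrite('pics/c.png',cv2.resize(np.vstack([a,b]),None,fx=.83,fy=.83))
E
```

```text
walnut [278.9 175.6] [11 12 99] [242.9 215.5] [ 16  12 148] [ 0.5911 -0.0816  0.0498] [ 0.5908 -0.0804  0.056 ] [ 0.5963 -0.0851  0.056 ]
blue [252.3 173.4] [11 11 89] [276.4 205.4] [ 14  12 131] [0.6012 0.0177 0.0526] [0.6012 0.0184 0.056 ] [0.6039 0.0151 0.056 ]
red [225.6 171.5] [10 10 87] [308.2 196.3] [ 14  11 114] [0.6103 0.1175 0.0527] [0.6103 0.1179 0.056 ] [0.6129 0.1145 0.056 ]
maple [199.  169.4] [11 10 82] [338.2 185.8] [ 17  14 137] [0.619  0.2156 0.0603] [0.6201 0.217  0.056 ] [0.6149 0.2183 0.056 ]
```

View pics/c.png

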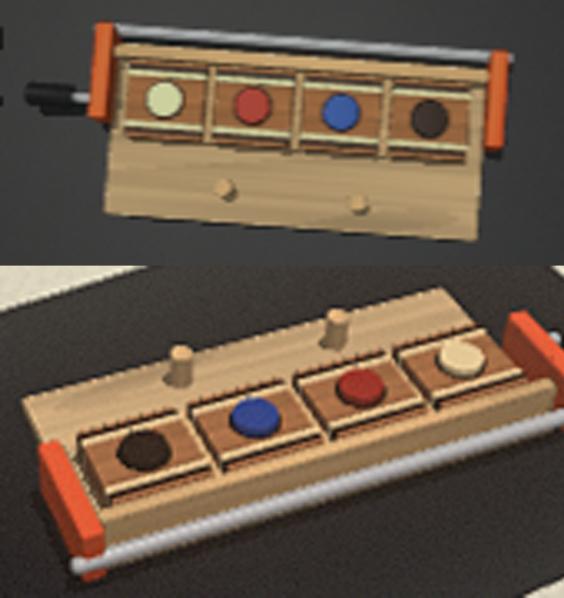

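The three target plugs are clearly separated, and the jig is yawed about 5°. I'll shut the gripper and move high towards walnut at (0.591, -0.081).

```bash
python3 -m pendant '[[0,0,0,-3,-2.3,0,0],[0,0,0,-6,-4.5,0,0],[0,0,0,-9,-6.8,0,0],[0,0,0,-12,-9,0,0],[0,0,0,-15,-11.3,0,0]]'
python3 -m pendant '[[0,0,0,-3,-2.3,0,0],[0,0,0,-6,-4.5,0,0],[0,0,0,-9,-6.8,0,0],[0,0,0,-12,-9,0,0],[0,0,0,-15,-11.3,0,0]]'
python3 -m pendant '[[0,0,0,-3,-2.3,0,0],[0,0,0,-6,-4.5,0,0],[0,0,0,-9,-6.8,0,0],[0,0,0,-12,-9,0,0],[0,0,0,-15,-11.3,0,0]]'
cat >> h.py <<'E'
def go(x,y,z):
    s=ctrl.observe();d=np.array([x,y,z])-s['tool_pos']
    print('t',round(s['t'],2),'pos',s['tool_pos'].round(4),'F',s['force'].round(1),'w',round(s['width'],4),'shift cm',(s['tcp_rot'].T@d*100).round(2))
E
python3 -c "
from h import *
go(.5911,-.081,.1);print(ctrl.observe()['joint_positions'],ctrl.observe()['tcp_rot'])"
```

```text
t: 0.62
tool_pos: [0.2546, 0.356, 0.2312]
tcp_rot: [[-0.964, 0.265, 0.0], [0.265, 0.964, -0.0], [-0.0, -0.0, -1.0]]
force: [1.0, 1.1, 0.0]
width: 0.0254
grasp_force: 0.0
t: 1.03
tool_pos: [0.3694, 0.207, 0.2314]
tcp_rot: [[-0.964, 0.265, 0.0], [0.265, 0.964, 0.0], [-0.0, 0.0, -1.0]]
force: [0.7, 0.5, 0.6]
width: -0.0001
grasp_force: 0.0
t: 1.45
tool_pos: [0.484, 0.0581, 0.2313]
tcp_rot: [[-0.964, 0.266, 0.0], [0.266, 0.964, 0.0], [0.0, 0.0, -1.0]]
force: [0.9, 0.2, -0.0]
width: 0.0003
grasp_force: 0.0
t 1.45 pos [0.484  0.0581 0.2313] F [ 0.9  0.2 -0. ] w 0.0003 shift cm [-14.02 -10.56  13.12]
[ 1.19281144e-01  1.95877428e-01 -2.24078661e-01  1.15075969e+00
  2.41661535e-04  3.88338716e-01] [[-9.64021847e-01  2.65823018e-01  5.12145496e-05]
 [ 2.65823022e-01  9.64021814e-01  2.49529032e-04]
 [ 1.69586171e-05  2.54165444e-04 -9.99999968e-01]]
```

```bash
python3 -m pendant '[[0,0,0,-3,-2.3,0,0],[0,0,0,-6,-4.5,0,0],[0,0,0,-9,-6.8,0,0],[0,0,0,-12,-9,0,0],[0,0,0,-14,-10.6,0,0]]'
python3 -m pendant '[[0,0,0,0,0,2.5,0],[0,0,0,0,0,5,0],[0,0,0,0,0,7.5,0],[0,0,0,0,0,10,0],[0,0,0,0,0,11.5,0]]'
python3 -m pendant '[[0,0,0,0,0,0.5,0],[0,0,0,0,0,1,0],[0,0,0,0,0,1.5,0],[0,0,0,0,0,1.5,0]]' >/dev/null
python3 - <<'E'
from h import *
go(.5911,-.081,.075)
T=capture('top');S=capture('scene')
a=cv2.resize(T['frame'][140:220,200:330],None,fx=5,fy=5)
b=cv2.resize(S['frame'][130:260,200:330],None,fx=5,fy=5)[:, :650]
cv2.imwrite('pics/d.png',cv2.resize(np.vstack([a,b]),None,fx=.55,fy=.55))
E
```

```text
t: 1.87
tool_pos: [0.5918, -0.0824, 0.2308]
tcp_rot: [[-0.964, 0.267, 0.001], [0.267, 0.964, -0.001], [-0.001, -0.001, -1.0]]
force: [0.5, 0.3, -0.4]
width: -0.0001
grasp_force: 0.0
t: 2.28
tool_pos: [0.5882, -0.0795, 0.1132]
tcp_rot: [[-0.964, 0.266, -0.004], [0.266, 0.964, 0.001], [0.004, -0.001, -1.0]]
force: [0.4, 0.3, -0.2]
width: 0.0001
grasp_force: 0.0
t 2.62 pos [ 0.5903 -0.0795  0.1013] F [ 0.1 -0.1  0.6] w -0.0 shift cm [-0.12 -0.12  2.63]
```

View pics/d.png

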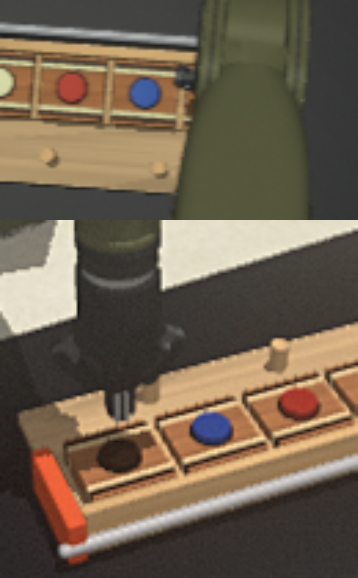

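The shut fingers sit over the dark walnut plug, well clear of the blue one. Next: descend to just above it, then press at about 15 mm/s.

```bash
python3 -m pendant '[[0,0,0,0,-0.1,0.9,0],[0,0,0,0,-0.1,1.8,0],[0,0,0,0,-0.1,2.7,0],[0,0,0,0,-0.1,3.4,0],[0,0,0,0,-0.1,3.4,0]]'
python3 -m pendant '[[0,0,0,0,0,0.12,0],[0,0,0,0,0,0.24,0],[0,0,0,0,0,0.36,0],[0,0,0,0,0,0.48,0],[0,0,0,0,0,0.6,0]]'
python3 -m pendant '[[0,0,0,0,0,0.12,0],[0,0,0,0,0,0.24,0],[0,0,0,0,0,0.36,0],[0,0,0,0,0,0.48,0],[0,0,0,0,0,0.6,0]]'
```

```text
t: 3.13
tool_pos: [0.588, -0.0803, 0.065]
tcp_rot: [[-0.964, 0.266, -0.004], [0.266, 0.964, 0.001], [0.004, -0.001, -1.0]]
force: [-0.9, 0.4, 0.3]
width: 0.0001
grasp_force: 0.0
t: 3.55
tool_pos: [0.5901, -0.0806, 0.0615]
tcp_rot: [[-0.964, 0.266, 0.001], [0.266, 0.964, -0.0], [-0.001, 0.0, -1.0]]
force: [-0.2, 0.8, 0.3]
width: 0.0003
grasp_force: 0.0
t: 3.97
tool_pos: [0.5899, -0.0805, 0.0557]
tcp_rot: [[-0.964, 0.266, 0.0], [0.266, 0.964, -0.0], [-0.0, 0.0, -1.0]]
force: [-1.4, 0.9, 3.3]
width: -0.0001
grasp_force: 2.0
```

```bash
python3 -m pendant '[[0,0,0,0,0,0.12,0],[0,0,0,0,0,0.24,0],[0,0,0,0,0,0.36,0],[0,0,0,0,0,0.48,0],[0,0,0,0,0,0.58,0]]'
python3 -m pendant '[[0,0,0,0,0,0.06,0],[0,0,0,0,0,0.1,0]]'
```

```text
t: 4.38
tool_pos: [0.5899, -0.0805, 0.0495]
tcp_rot: [[-0.964, 0.266, 0.0], [0.266, 0.964, -0.0], [-0.0, 0.0, -1.0]]
force: [-1.1, 0.6, 4.4]
width: 0.0
grasp_force: 2.0
t: 4.55
tool_pos: [0.5898, -0.0806, 0.0485]
tcp_rot: [[-0.964, 0.266, 0.0], [0.266, 0.964, 0.0], [-0.0, 0.0, -1.0]]
force: [-2.0, 0.3, 6.7]
width: -0.0001
grasp_force: 3.8
```

```bash
python3 -m pendant '[[0,0,0,0,0,0.05,0],[0,0,0,0,0,0.1,0],[0,0,0,0,0,0.1,0]]'
```

```text
t: 4.8
tool_pos: [0.5899, -0.0806, 0.0485]
tcp_rot: [[-0.964, 0.266, 0.001], [0.266, 0.964, -0.0], [-0.001, 0.0, -1.0]]
force: [-3.4, 1.0, 9.6]
width: -0.0002
grasp_force: 5.0
```

It's on the stop: z holds at 48.5 mm while the force rises. Now I'll lift and cross high to red.

```bash
python3 -m pendant '[[0,0,0,0,0,-0.5,0],[0,0,0,0,0,-2,0],[0,0,0,0,0,-4.5,0],[0,0,0,0,0,-7,0],[0,0,0,0,0,-7.5,0]]'
python3 -c "
from h import *
go(.6103,.117,.12)"
```

```text
t: 5.22
tool_pos: [0.5924, -0.0809, 0.1262]
tcp_rot: [[-0.964, 0.266, 0.006], [0.266, 0.964, -0.001], [-0.006, 0.001, -1.0]]
force: [0.7, -0.8, 0.8]
width: 0.0002
grasp_force: 0.0
t 5.22 pos [ 0.5924 -0.0809  0.1262] F [ 0.7 -0.8  0.8] w 0.0002 shift cm [ 3.53 19.55  0.61]
```

```bash
python3 -m pendant '[[0,0,0,0.66,3.9,0,0],[0,0,0,1.3,7.8,0,0],[0,0,0,2,11.7,0,0],[0,0,0,2.6,15.6,0,0],[0,0,0,3.3,19.6,0,0]]' >/dev/null
python3 -m pendant '[[0,0,0,0,0,2,0],[0,0,0,0,0,4,0],[0,0,0,0,0,5.5,0],[0,0,0,0,0,5.5,0],[0,0,0,0,0,5.5,0]]'
python3 -c "
from h import *
go(.6105,.117,.0625)"
```

```text
t: 6.05
tool_pos: [0.6088, 0.117, 0.066]
tcp_rot: [[-0.964, 0.265, -0.003], [0.265, 0.964, -0.001], [0.003, -0.002, -1.0]]
force: [-0.0, 0.5, 0.4]
width: -0.0
grasp_force: 0.0
t 6.05 pos [0.6088 0.117  0.066 ] F [-0.   0.5  0.4] w -0.0 shift cm [-0.17  0.04  0.35]
```

```bash
python3 -m pendant '[[0,0,0,0,0,0.12,0],[0,0,0,0,0,0.24,0],[0,0,0,0,0,0.36,0],[0,0,0,0,0,0.48,0],[0,0,0,0,0,0.6,0]]'
python3 -m pendant '[[0,0,0,0,0,0.12,0],[0,0,0,0,0,0.24,0],[0,0,0,0,0,0.36,0],[0,0,0,0,0,0.48,0],[0,0,0,0,0,0.6,0]]'
```

```text
t: 6.47
tool_pos: [0.6105, 0.1171, 0.062]
tcp_rot: [[-0.964, 0.266, 0.001], [0.266, 0.964, 0.0], [-0.001, 0.001, -1.0]]
force: [-0.1, -0.9, -0.1]
width: -0.0001
grasp_force: 0.0
t: 6.88
tool_pos: [0.61, 0.1172, 0.0559]
tcp_rot: [[-0.964, 0.266, 0.0], [0.266, 0.964, -0.0], [-0.0, 0.0, -1.0]]
force: [-0.3, -0.4, 4.2]
width: 0.0
grasp_force: 2.0
```

```bash
python3 -m pendant '[[0,0,0,0,0,0.12,0],[0,0,0,0,0,0.24,0],[0,0,0,0,0,0.36,0],[0,0,0,0,0,0.48,0],[0,0,0,0,0,0.6,0]]'
python3 -m pendant '[[0,0,0,0,0,0.06,0],[0,0,0,0,0,0.12,0],[0,0,0,0,0,0.17,0],[0,0,0,0,0,0.2,0],[0,0,0,0,0,0.2,0]]'
```

```text
t: 7.3
tool_pos: [0.6101, 0.1172, 0.0495]
tcp_rot: [[-0.964, 0.266, 0.0], [0.266, 0.964, -0.0], [-0.0, 0.0, -1.0]]
force: [-1.1, -0.3, 3.7]
width: 0.0003
grasp_force: 2.0
t: 7.72
tool_pos: [0.6101, 0.1172, 0.0485]
tcp_rot: [[-0.964, 0.266, 0.001], [0.266, 0.964, 0.0], [-0.0, 0.0, -1.0]]
force: [-3.3, -1.7, 10.1]
width: 0.0001
grasp_force: 4.9
```

```bash
python3 -m pendant '[[0,0,0,0,0,-0.5,0],[0,0,0,0,0,-2,0],[0,0,0,0,0,-4.5,0],[0,0,0,0,0,-6.5,0],[0,0,0,0,0,-6.5,0]]' >/dev/null
python3 -m pendant '[[0,0,0,0.5,3,0,0],[0,0,0,1.1,6.5,0,0],[0,0,0,1.7,9.8,0,0],[0,0,0,1.7,9.8,0,0],[0,0,0,1.7,9.8,0,0]]'
python3 -m pendant '[[0,0,0,0,0,2,0],[0,0,0,0,0,3.5,0],[0,0,0,0,0,4.6,0],[0,0,0,0,0,4.6,0],[0,0,0,0,0,4.6,0]]'
```

```text
t: 8.55
tool_pos: [0.6194, 0.2179, 0.1113]
tcp_rot: [[-0.965, 0.263, -0.001], [0.263, 0.965, -0.0], [0.001, -0.001, -1.0]]
force: [0.1, -0.7, 0.3]
width: -0.0002
grasp_force: 0.0
t: 8.97
tool_pos: [0.6188, 0.215, 0.0655]
tcp_rot: [[-0.964, 0.267, -0.002], [0.267, 0.964, -0.001], [0.002, -0.002, -1.0]]
force: [-0.5, -0.9, 0.8]
width: 0.0001
grasp_force: 0.0
```

```bash
python3 -m pendant '[[0,0,0,0,0,0.12,0],[0,0,0,0,0,0.24,0],[0,0,0,0,0,0.36,0],[0,0,0,0,0,0.48,0],[0,0,0,0,0,0.6,0]]'
python3 -m pendant '[[0,0,0,0,0,0.12,0],[0,0,0,0,0,0.24,0],[0,0,0,0,0,0.36,0],[0,0,0,0,0,0.48,0],[0,0,0,0,0,0.6,0]]'
```

```text
t: 9.38
tool_pos: [0.62, 0.2163, 0.0609]
tcp_rot: [[-0.964, 0.266, 0.001], [0.266, 0.964, 0.0], [-0.001, 0.001, -1.0]]
force: [-0.0, 0.1, -0.2]
width: 0.0003
grasp_force: 0.0
t: 9.8
tool_pos: [0.6197, 0.2162, 0.0549]
tcp_rot: [[-0.964, 0.266, 0.0], [0.266, 0.964, 0.0], [-0.0, 0.0, -1.0]]
force: [-0.5, 0.9, 3.2]
width: 0.0001
grasp_force: 2.0
```

```bash
python3 -m pendant '[[0,0,0,0,0,0.12,0],[0,0,0,0,0,0.24,0],[0,0,0,0,0,0.36,0],[0,0,0,0,0,0.46,0],[0,0,0,0,0,0.53,0]]'
python3 -m pendant '[[0,0,0,0,0,0.06,0],[0,0,0,0,0,0.12,0],[0,0,0,0,0,0.17,0],[0,0,0,0,0,0.2,0],[0,0,0,0,0,0.2,0]]'
```

```text
t: 10.22
tool_pos: [0.6196, 0.2162, 0.0491]
tcp_rot: [[-0.964, 0.266, 0.0], [0.266, 0.964, 0.0], [0.0, 0.0, -1.0]]
force: [-2.3, -0.7, 3.1]
width: 0.0002
grasp_force: 2.0
t: 10.63
tool_pos: [0.6197, 0.2163, 0.0485]
tcp_rot: [[-0.964, 0.266, 0.001], [0.266, 0.964, 0.0], [-0.0, 0.0, -1.0]]
force: [-3.1, -1.4, 10.9]
width: -0.0002
grasp_force: 5.4
```

All three plugs are on their stops. I'll raise the hand, move it back towards the start pose, check, and hand in.

```bash
python3 -m pendant '[[0,0,0,0,0,-0.5,0],[0,0,0,0,0,-2.5,0],[0,0,0,0,0,-6,0],[0,0,0,0,0,-10,0],[0,0,0,0,0,-13,0]]' >/dev/null
python3 -m pendant '[[0,0,0,3,1,-1,0],[0,0,0,6,2,-2,0],[0,0,0,9,3,-3,0],[0,0,0,12,4,-3,0],[0,0,0,15,5,-3,0]]' >/dev/null
python3 -m pendant '[[0,0,0,3,1,0,0],[0,0,0,5,2,0,0],[0,0,0,6,2,0,0],[0,0,0,6,2,0,0],[0,0,0,6,2,0,0]]'
python3 - <<'E'
from h import *
T=capture('top');S=capture('scene')
a=cv2.resize(T['frame'][90:270,60:400],None,fx=2,fy=2);b=cv2.resize(S['frame'][160:260,200:385],None,fx=3.675,fy=2.4)[:,:680]
cv2.imwrite('pics/e.png',np.vstack([a,b]))
E
```

```text
t: 11.88
tool_pos: [0.436, 0.3392, 0.207]
tcp_rot: [[-0.964, 0.265, 0.001], [0.265, 0.964, -0.001], [-0.001, -0.0, -1.0]]
force: [0.4, -0.4, -0.0]
width: -0.0003
grasp_force: 0.0
```

View pics/e.png

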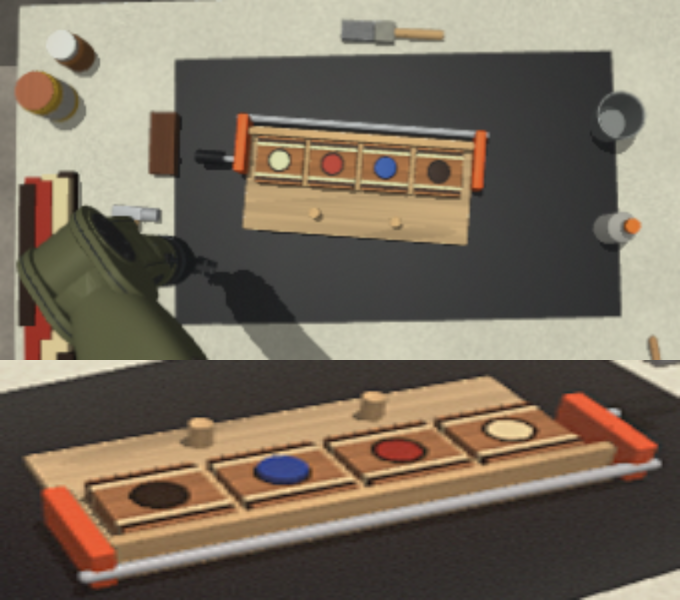

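The picture shows walnut, red and maple flush and blue still proud. The dowels and the other loose things are where they were, and the hand is clear.

```bash
python3 -c "
from rig import ctrl
print(ctrl.hand_in())"
```

```text
the job is handed in; nothing more can be done
None
```

I pressed the walnut, red and maple plugs fully home in that order (about 11 N at most), left the blue plug and the loose things alone, moved the hand clear and handed the job in at about 12 s; no verdict came back.

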